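# Build up the small engine's top end on its stand

### The job

Build up the little engine on the red stand, one part after another in this order: the copper ring flat on the crankcase round its collar, then the finned barrel, spigot down, fully home on it, then the green ring flat on the barrel round its collar, and last the cylinder head fully home on top with its spark plug up. The sides of the barrel and the head must line up with the sides of the crankcase block (any of the four ways round will do). Lower the barrel and the head into place, do not drop them, and leave the piston, the socket and the bore gauge where they are.

Things in the scene. Friction and masses are not known exactly. Their poses are not given: they have to be found in the camera images.
- stand: Fixed build stand: red foot plate 110 x 110 x 12 mm, on it a square crankcase block 90 x 90 mm, its silvery flat top (deck) 50 mm above the bench. Mid-deck a steel collar rises 8 mm (outside 49 mm wide at its foot, 45 at the top) round an open bore at least 38 mm wide, 23 deep. Origin: centre of the underside, on the bore's axis; z up, x and y square with the block's sides.
- copper_ring: Loose copper spacer ring lying flat: outside diameter 64 mm, hole diameter 55 mm, 12 mm thick. Origin: centre of its underside, z along its axis. It can be gripped across its outside.
- barrel: Loose dark steel finned barrel, upright: square body 60 x 60 mm, 13 to 65 mm above the origin, flat to the fingers, on a round spigot 34 mm wide, 13 long, foot chamfered to 29. On top a collar and bore as on the crankcase (collar 8 mm tall, 49 to 45 mm wide; bore over 38 wide, 23 deep). Origin: centre of the spigot's foot, on which it stands; z up, x, y square with its sides. 0.45 kg.
- green_ring: Loose green spacer ring lying flat, same size as the copper one: outside diameter 64 mm, hole diameter 55 mm, 12 mm thick. Origin: centre of its underside, z along its axis.
- head: Loose bright aluminium finned cylinder head, upright: square body 60 x 60 mm, 13 to 43 mm above the origin, flat to the fingers, on a round spigot 34 mm wide, 13 long, foot chamfered to 29; a white and brass spark plug stands 22 mm out of its top. Origin: centre of the spigot's foot, on which it stands; z up, x, y square with its sides. 0.3 kg.
- piston: Bystander: bright aluminium piston standing upright, 32 mm in diameter and 43 mm tall, loose. Origin: centre of its underside.
- socket: Bystander: dark steel wrench socket with a blue band, standing upright, 34 mm in diameter and 40 mm tall, loose. Origin: centre of its underside.
- bore_gauge: Bystander: dial bore gauge lying on the bench, loose: a rod along its x from -100 to +55 mm, up to 24 mm tall, with a 50 mm cross bar at -100 mm and a round dial 47 mm wide at +55 mm. Origin: on the bench under the rod.
There are look-alikes about, which are no part of the job. What is meant by the copper_ring is not blue, white or yellow, and is the larger of those in its own colour.

How it is judged:
On the way, in this order (a step that is already met when the one before it is completed fails the run):
1. copper ring flat on the crankcase deck, around its collar (horizontal distance between copper_ring and stand below 0.008 m and z of copper_ring in the frame of stand between 0.047 and 0.053 m and angle between copper_ring's own z axis and vertical below 0.08 rad and linear speed of copper_ring below 0.03 m/s), for 0.2 s.
2. barrel seated on the copper ring, square with the crankcase (horizontal distance between barrel and stand below 0.008 m and z of barrel in the frame of stand between 0.046 and 0.052 m and angle between barrel's own z axis and vertical below 0.08 rad and linear speed of barrel below 0.03 m/s and (angle between the x axis of barrel and the x axis of stand, either way round below 0.2 rad or angle between the x axis of barrel and the y axis of stand, either way round below 0.2 rad)), for 0.2 s.
3. green ring flat on top of the barrel, around its collar (horizontal distance between green_ring and barrel below 0.008 m and z of green_ring in the frame of stand between 0.111 and 0.117 m and angle between green_ring's own z axis and vertical below 0.08 rad and linear speed of green_ring below 0.03 m/s), for 0.2 s.
4. head seated on the green ring, plug up, square with the crankcase (horizontal distance between head and barrel below 0.008 m and z of head in the frame of stand between 0.11 and 0.116 m and angle between head's own z axis and vertical below 0.08 rad and linear speed of head below 0.03 m/s and (angle between the x axis of head and the x axis of stand, either way round below 0.2 rad or angle between the x axis of head and the y axis of stand, either way round below 0.2 rad)), for 0.2 s.
At the end, for the whole second after the job is handed in: Stacked on the stand: copper ring (underside 50 mm over the bench), barrel (spigot foot 49), green ring (114), head (113), each +-3 mm; centred within 8 mm (the upper two on the barrel), upright within 0.08 rad, at rest; barrel and head sides within 0.2 rad of the crankcase's (all of step 1 and all of step 2 and all of step 3 and all of step 4); the robot touches nothing.
It fails at once if the barrel or the head is dropped (falls free, faster than 0.7 m/s) ((linear speed of barrel above 0.7 m/s and contact force between the fingers and barrel below 0.2 N) or (linear speed of head above 0.7 m/s and contact force between the fingers and head below 0.2 N)).
It fails at once if the piston, the socket or the bore gauge is shifted by more than 20 mm (distance of any of piston, socket, bore_gauge from where it was at the start of the episode above 0.02 m).
It also fails if it takes over 120 s, if anything falls off the work surface, if the arm or the gripper's body presses on something with over 40 N, if the wrist force passes 120 N, or if a joint passes its speed limit or range.

### The arm

A 7-joint arm with a two-finger parallel gripper is mounted at the origin on the work surface. World frame = base frame: x ahead of the robot, y to its left, z up, the work surface at z = 0. Lengths are in m, angles in rad, forces in N, time in s.
With the tool pointing down it reaches from about 0.4 to 0.85 m from the base axis. Payload 10.4 kg.
Tool frame: the origin (TCP) lies between the finger pads; the fingertips stand 22 mm ahead of it and the grasp point (between the pads) lies 3 mm ahead of it (r.nose_length is the distance from the TCP to the fingertips, in m); z points along the fingers, y is the line along which they close (so a half turn about z gives the same grasp; the last joint's range is limited). The gripper opens to 87 mm and grips with 3 to 60 N. Pads are 19 mm wide; open, the fingers measure 117 mm over their backs; the gripper's body (75 mm by 190 mm) begins 51 mm behind the grasp point.
Start: joints at [1.265, 0.332, -0.065, 1.46, 0.022, 1.35, -0.088], TCP at [0.174, -0.6, 0.245] pointing down, gripper open.
Joint ranges: [-2.6, 2.6], [-0.5, 2.12], [-1.47, 1.34], [0.16, 2.42], [-1.27, 4.41], [0.06, 2.06], [-2.6, 2.6]. Speed limits (rad/s): [2.22, 2.22, 2.79, 2.79, 3.14, 3.14, 3.14].

### API

Orientations are given as a unit quaternion [x, y, z, w].
In Python, from bench import readout, cams, r gives the robot as it stands. The module is installed in compiled form; this text tells all that it offers.
- The arm moves only by the tool step_arm, never from a script. Its argument "deltas" is a list that holds one entry, the list of rows, each a list of 7 numbers: the turn, a rotation vector about the tool's x, y, z in rad, then the shift along the tool's x, y, z in m, then the opening in per cent of the stroke, from 0 (shut) to 100 (fully open). A call has 1 to 20 rows; each row is the pose to reach, as a shift and turn from the pose commanded when the call began, along the tool's axes at that moment; what a row does not reach only later rows make up. A row lasts 1/8 s, in which the tool goes at most 62.5 mm and 10.7 degrees, less where a joint would pass 70% of its speed; a pose out of reach is approached as far as the arm can. A call with a gripper value outside its range is refused whole. The fingers move at their own pace and stop on an object; "squeeze" is the grip in N (left out, the last holds). Time passes only in rows, so rows that repeat a pose let the fingers close. It gives the time, the measured TCP pose, the force, the opening and the grip force at its end, in the units of the state.
- readout.read_state(): the state, without advancing time (a new reading comes with each control period).
- cams.camera(name): name is "side" or "top"; returns a dict with "img" (400x640x3 uint8, red, green, blue), "fx", "fy", "cx", "cy" (pixels), "origin" and "rotation" of the camera in the world. Camera axes: x right, y up, looking along -z (the intrinsics and any distortion apply to the point x, -y, -z); pixel columns grow to the right and rows downward; lengths in m; the calibration is good to about 2 mm. A picture is of the moment at which its call begins. There is no depth.
- r.close_job(): hands the job in; it is judged then, once.
The state is a dict: "time": time; "joint_positions": joint angles; "joint_vel": joint speeds; "joint_torque": joint torques, N m; "ee_pos": TCP position; "eef_rot": TCP orientation; "ft_force": force on the tool from outside, world axes, zero at the start; "torque": the same for the moment, N m; "width": finger opening in m; "grip_force": force on a finger pad.
Only numpy, scipy, OpenCV 4.12 (cv2) and the standard library are available. Lean on these libraries where they do the work, as an engineer would, in place of code of your own. Each camera call takes 0.05 s, during which the arm holds its last target. There are 200 camera calls.

## Working session

There is one attempt and no reset: what is moved stays moved. The work goes in short steps, Python scripts to look and compute and a tool call to move; the robot and the scene stay as the last step left them, time stands still between calls to the robot, and variables do not carry over. Pictures are saved under pics/ and viewed, at most 14 in all, crops included, and the job is handed in when it is done.

Besides the shell and the picture viewer there is one more tool, called after ">>>" as name(argument=value, ...) on one line, values as JSON. step_arm: Moves the arm, as the interface text tells. Its arguments: {"type":"object","properties":{"deltas":{"type":"array"},"squeeze":{"type":"number"}},"required":["deltas"]}

```bash
mkdir -p pics
cat > h.py <<'E'
import numpy as np, cv2
from bench import readout, cams, r
from scipy.spatial.transform import Rotation as R
def shot(n,f=None):
    c=cams.camera(n)
    if f: cv2.imwrite('pics/'+f,c['img'][:,:,::-1])
    return c
def ray(c,u,v):
    d=np.array([(u-c['cx'])/c['fx'],-(v-c['cy'])/c['fy'],-1.]); M=np.array(c['rotation'])
    if M.shape!=(3,3): M=R.from_quat(M).as_matrix()
    return np.array(c['origin']),M@d
def onz(c,u,v,z):
    o,d=ray(c,u,v); return o+d*(z-o[2])/d[2]
def proj(c,p):
    M=np.array(c['rotation'])
    if M.shape!=(3,3): M=R.from_quat(M).as_matrix()
    q=M.T@(np.array(p)-c['origin']); return c['cx']-c['fx']*q[0]/q[2], c['cy']+c['fy']*q[1]/q[2]
E
python3 - <<'E'
from h import *
for n in('top','side'):
    c=shot(n,n+'0.png'); print({k:v for k,v in c.items() if k!='img'})
s=readout.read_state(); print(s)
E
```

```text
{'fx': 463.7057307018396, 'fy': 463.7057307018396, 'cx': 318.53322463028246, 'cy': 205.07815831334767, 'origin': array([ 0.41503393, -0.01403152,  1.25993859]), 'rotation': array([-0.03739704,  0.03544156,  0.70856152, -0.70376554])}
{'fx': 398.0546841905135, 'fy': 398.0546841905135, 'cx': 315.60697471685296, 'cy': 195.86597438426404, 'origin': array([0.52131676, 0.82537921, 0.53261181]), 'rotation': array([ 0.00161732,  0.49502099,  0.86879032, -0.01244925])}
{'time': 0.1, 'joint_positions': array([ 1.26540286,  0.33282044, -0.06472332,  1.46086637,  0.02158386,
        1.34989362, -0.0885014 ]), 'joint_vel': array([-0.00138728, -0.00063541, -0.0015573 , -0.004473  , -0.00056353,
        0.0012568 ,  0.00124787]), 'joint_torque': array([ 1.40968583e-03, -6.24546790e+01,  2.48345488e-02, -3.90724611e+01,
       -6.12821896e-02,  3.65911459e-02,  5.55034717e-05]), 'ee_pos': array([ 0.1743255 , -0.5998605 ,  0.24382187]), 'eef_rot': array([ 9.90017347e-01,  1.40944085e-01, -1.08413080e-04, -6.37386247e-04]), 'ft_force': array([-0.25701055, -0.30171889, -1.0262265 ]), 'torque': array([ 0.02326378, -0.03179058, -0.0082718 ]), 'grip_force': 0.0, 'width': 0.08708631550425804}
```

View pics/top0.png

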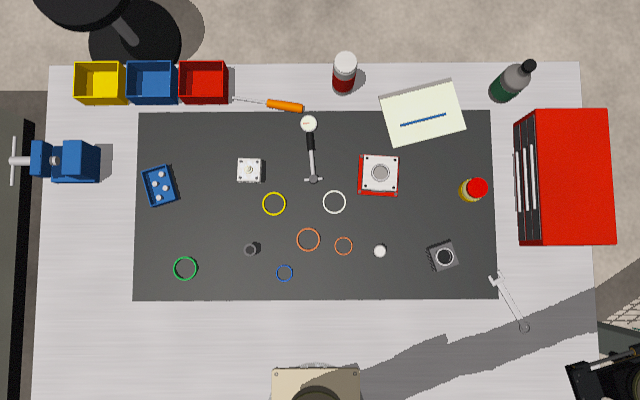

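View pics/side0.png

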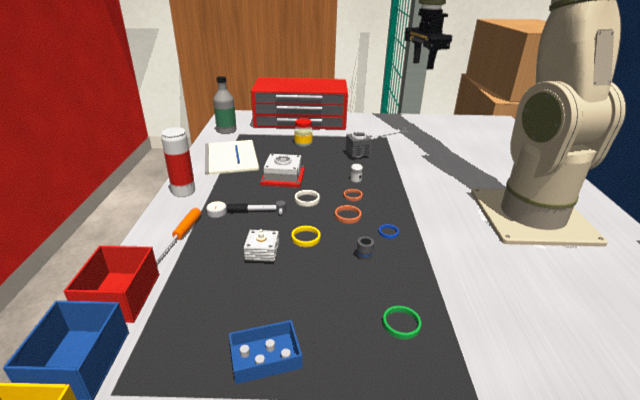

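Top view: copper-coloured rings at (308,239), large, and (343,246), small; the larger is the one meant. The white (334,202), yellow (274,203) and blue (285,272) rings are out. Stand at (380,174), barrel (443,256), green ring (185,268), head (250,170), piston (380,251), socket (251,250), gauge (310,150).

```bash
cat >> h.py <<'E'
def blobs(c,lo,hi,box,amin=30):
    x0,y0,x1,y1=box
    hsv=cv2.cvtColor(c['img'],cv2.COLOR_RGB2HSV)
    m=cv2.inRange(hsv,np.array(lo),np.array(hi)); k=np.zeros_like(m); k[y0:y1,x0:x1]=m[y0:y1,x0:x1]
    cs,_=cv2.findContours(k,cv2.RETR_EXTERNAL,cv2.CHAIN_APPROX_NONE)
    return [q for q in cs if cv2.contourArea(q)>amin]
def topts(c,q,z): return np.array([onz(c,u,v,z)[:2] for u,v in q.reshape(-1,2)],np.float32)
E
python3 - <<'E'
from h import *
c=shot('top')
def ring(n,lo,hi,box):
    for q in blobs(c,lo,hi,box):
        P=topts(c,q,.008); (x,y),rr=cv2.minEnclosingCircle(P); e=cv2.fitEllipse(P)
        print(n,e[0],'ax',e[1],'px',q.reshape(-1,2).mean(0))
ring('cop',(3,90,60),(16,255,255),(150,190,420,300))
ring('green',(50,80,40),(85,255,255),(140,230,230,300))
for q in blobs(c,(0,120,60),(5,255,255),(340,140,410,210)): print('foot',cv2.minAreaRect(topts(c,q,.012)))
for q in blobs(c,(0,0,130),(180,70,255),(345,140,410,205)): print('deck',cv2.minAreaRect(topts(c,q,.05)))
for q in blobs(c,(0,0,130),(180,90,255),(225,145,275,195)): print('head',cv2.minAreaRect(topts(c,q,.043)))
a=c['img']
f=lambda b:cv2.resize(a[b[1]:b[3],b[0]:b[2]],(400,300),interpolation=cv2.INTER_CUBIC)
im=np.vstack([np.hstack([f((285,215,365,275)),f((403,226,483,286))]),np.hstack([f((340,145,420,205)),f((210,140,290,200))])])
cv2.imwrite('pics/crop1.png',im[:,:,::-1])
E
```

```text
cop (0.4346241354942322, -0.07632840424776077) ax (0.04797768220305443, 0.04858270660042763) px [343.04 245.54]
cop (0.45255646109580994, 0.018824515864253044) ax (0.06257465481758118, 0.06344115734100342) px [307.71641791 239.19402985]
cop (0.5761441588401794, -0.1720512956380844) ax (0.007500746753066778, 0.08720504492521286) px [377.48484848 193.22727273]
green (0.3776818811893463, 0.3485708236694336) ax (0.06325960904359818, 0.06452219933271408) px [184.63235294 268.        ]
foot ((0.6247153282165527, -0.17324420809745789), (0.11071726679801941, 0.11027530580759048), 85.47622680664062)
deck ((0.6252734661102295, -0.17314404249191284), (0.09112515300512314, 0.09490638971328735), 85.74156951904297)
deck ((0.7018862962722778, -0.22883382439613342), (0.047984473407268524, 0.021673284471035004), 89.57597351074219)
head ((0.6361041069030762, 0.17480917274951935), (0.06123821809887886, 0.06470207124948502), 89.58354949951172)
```

View pics/crop1.png

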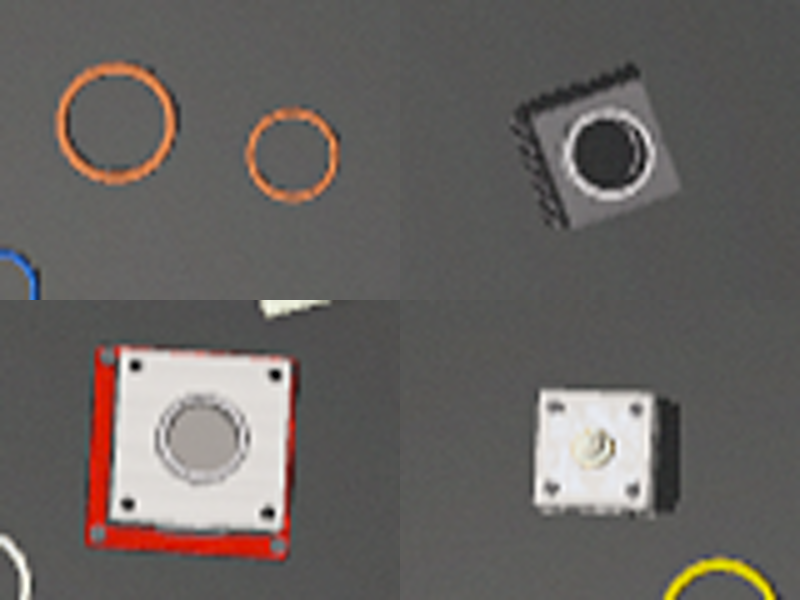

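Crop: upper left shows the big copper ring (left, ~63 mm by measurement) next to the 48 mm look-alike; upper right is the barrel, turned about 20°; below are the stand (about -4°) and the head (about 0°).

```bash
cat >> h.py <<'E'
def plan(x,y,z,psi):
    "delta from the measured pose to TCP x,y,z pointing down with closing line at angle psi deg"
    s=readout.read_state(); q=R.from_quat(s['eef_rot']); p=np.deg2rad(psi)
    ty=np.array([np.cos(p),np.sin(p),0]); tz=np.array([0,0,-1.]); 
    Rt=R.from_matrix(np.column_stack([np.cross(ty,tz),ty,tz]))
    rv=(q.inv()*Rt).as_rotvec(); d=q.inv().apply(np.array([x,y,z])-s['ee_pos'])
    print('t',round(s['time'],2),'pos',s['ee_pos'].round(4),'psi',np.rad2deg(np.arctan2(*q.as_matrix()[1::-1,1])).round(1),'w',round(s['width'],4),'F',s['ft_force'].round(1),'delta',rv.round(3),d.round(4))
E
python3 - <<'E'
from h import *
c=shot('top')
cr=[(640,78),(680,187),(568,228),(530,112)]
P=np.array([onz(c,403+(x-400)/5,226+y/5,.065)[:2] for x,y in cr],np.float32)
print('barrel',P.mean(0),cv2.minAreaRect(P))
print('collar',onz(c,403+(608-400)/5,226+152/5,.073), 'plug',onz(c,210+194/5,140+147/5,.06))
cr=[(540,390),(655,393),(650,510),(538,508)]
P=np.array([onz(c,210+(x-400)/5,140+(y-300)/5,.043)[:2] for x,y in cr],np.float32)
print('head',P.mean(0),cv2.minAreaRect(P))
print('stand collar',onz(c,340+203/5,145+138/5,.058))
# side view ring check
c=shot('side')
for n,lo,hi,b in(('cop',(3,90,60),(16,255,255),(300,170,380,225)),('green',(50,80,40),(85,255,255),(370,290,440,350))):
    for q in blobs(c,lo,hi,b): print(n,cv2.fitEllipse(topts(c,q,.006)))
plan(.45,-.35,.245,-40)
E
```

```text
barrel [ 0.40481457 -0.33110654] ((0.40421897172927856, -0.3317163288593292), (0.0615929439663887, 0.061278849840164185), 16.61610984802246)
collar [ 0.40441391 -0.33074956  0.073     ] plug [0.63451983 0.17120585 0.06      ]
head [0.6359538  0.17288545] ((0.6358400583267212, 0.1733049899339676), (0.06142810359597206, 0.06360462307929993), 88.06653594970703)
stand collar [ 0.62388647 -0.17453029  0.058     ]
cop ((0.452092707157135, 0.016959961503744125), (0.06547396630048752, 0.08152607083320618), 174.7078857421875)
cop ((0.4344998300075531, -0.07503632456064224), (0.05133021995425224, 0.06310422718524933), 172.7135467529297)
green ((0.3768356144428253, 0.34823477268218994), (0.06482526659965515, 0.07405020296573639), 164.8849639892578)
t 0.25 pos [ 0.1744 -0.6     0.2442] psi -73.8 w 0.0868 F [-0.2  0.5 -0.1] delta [-0.001 -0.    -0.59 ] [ 0.3344 -0.1632 -0.0007]
```

>>> step_arm(deltas=[[[0, 0, -0.1, 0.05, -0.024, 0, 100], [0, 0, -0.2, 0.11, -0.05, 0, 100], [0, 0, -0.3, 0.165, -0.08, 0, 100], [0, 0, -0.4, 0.22, -0.107, 0, 100], [0, 0, -0.5, 0.28, -0.136, 0, 100], [0, 0, -0.59, 0.334, -0.163, 0, 100], [0, 0, -0.59, 0.334, -0.163, 0, 100], [0, 0, -0.59, 0.334, -0.163, 0, 100], [0, 0, -0.59, 0.334, -0.163, 0, 100]]], squeeze=15)

```text
time: 1.38
ee_pos: [0.4485, -0.3519, 0.2445]
eef_rot: [0.907, 0.421, -0.0, 0.0]
ft_force: [-0.1, -0.2, 0.0]
width: 0.0872
grip_force: 0.0
```

```bash
python3 -c "
from h import *
plan(.4526,.018,.12,-4.5)"
```

```text
t 1.38 pos [ 0.4485 -0.3519  0.2445] psi -40.2 w 0.0872 F [-0.1 -0.2  0. ] delta [-0.     0.001 -0.622] [ 0.2855 -0.2354  0.1243]
```

>>> step_arm(deltas=[[[0, 0, -0.1, 0.045, -0.037, 0, 100], [0, 0, -0.2, 0.09, -0.074, 0, 100], [0, 0, -0.3, 0.135, -0.111, 0, 100], [0, 0, -0.4, 0.18, -0.148, 0.03, 100], [0, 0, -0.5, 0.23, -0.19, 0.06, 100], [0, 0, -0.622, 0.27, -0.222, 0.09, 100], [0, 0, -0.622, 0.285, -0.235, 0.124, 100], [0, 0, -0.622, 0.285, -0.235, 0.124, 100], [0, 0, -0.622, 0.285, -0.235, 0.124, 100], [0, 0, -0.622, 0.285, -0.235, 0.124, 100], [0, 0, -0.622, 0.285, -0.235, 0.124, 100]]])

```text
time: 2.75
ee_pos: [0.4533, 0.0179, 0.1213]
eef_rot: [0.734, 0.679, 0.0, 0.001]
ft_force: [0.9, -0.3, -0.4]
width: 0.087
grip_force: 0.0
```

```bash
python3 -c "
from h import *
plan(.4526,.018,.025,-4.5);print(readout.read_state()['joint_positions'].round(2))
c=shot('side');a=c['img'][110:270,200:460]
cv2.imwrite('pics/s1.png',cv2.resize(a,(780,480),interpolation=cv2.INTER_CUBIC)[:,:,::-1])"
```

```text
t 2.75 pos [0.4533 0.0179 0.1213] psi -4.5 w 0.087 F [ 0.9 -0.3 -0.4] delta [0.001 0.    0.001] [ 0.0001 -0.0009  0.0963]
[ 0.55  0.13 -0.71  2.01  0.1   1.03 -0.29]
```

View pics/s1.png

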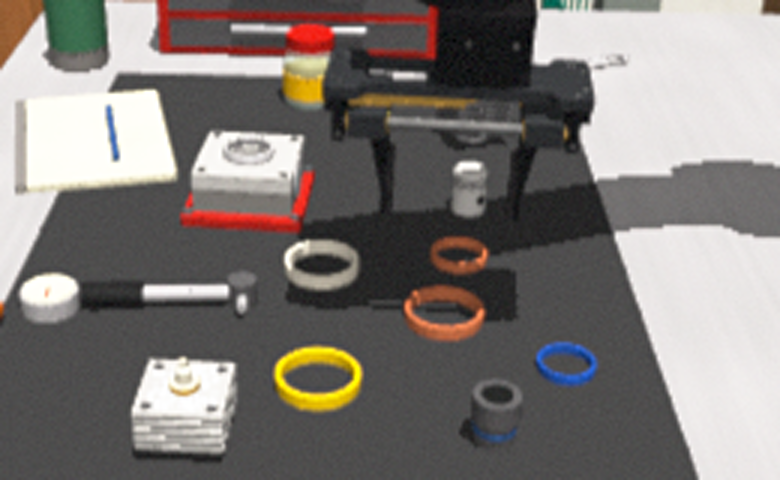

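The gripper, crop (385–525, 215), is centred over the large copper ring (445,312). Descend, close and lift.

>>> step_arm(deltas=[[[0, 0, 0, 0, -0.001, 0.04, 100], [0, 0, 0, 0, -0.001, 0.07, 100], [0, 0, 0, 0, -0.001, 0.09, 100], [0, 0, 0, 0, -0.001, 0.096, 100], [0, 0, 0, 0, -0.001, 0.096, 100], [0, 0, 0, 0, -0.001, 0.096, 100], [0, 0, 0, 0, -0.001, 0.096, 0], [0, 0, 0, 0, -0.001, 0.096, 0], [0, 0, 0, 0, -0.001, 0.096, 0], [0, 0, 0, 0, -0.001, 0.096, 0], [0, 0, 0, 0, -0.001, 0.096, 0], [0, 0, 0, 0, -0.001, 0.096, 0], [0, 0, 0, 0, -0.001, 0.096, 0], [0, 0, 0, 0, -0.001, 0.096, 0]]], squeeze=15)

```text
time: 4.55
ee_pos: [0.4519, 0.0189, 0.0246]
eef_rot: [0.733, 0.68, 0.0, 0.0]
ft_force: [-0.4, -1.3, 4.5]
width: 0.0639
grip_force: 15.0
```

```bash
python3 -c "
from h import *
plan(.6245,-.1738,.14,-4.5)"
```

```text
t 4.55 pos [0.4519 0.0189 0.0246] psi -4.4 w 0.0639 F [-0.4 -1.3  4.5] delta [0.    0.    0.003] [-0.1791  0.1868 -0.1153]
```

>>> step_arm(deltas=[[[0, 0, 0, 0, 0, -0.04, 0], [0, 0, 0, 0, 0, -0.08, 0], [0, 0, 0, -0.03, 0.031, -0.115, 0], [0, 0, 0, -0.06, 0.062, -0.115, 0], [0, 0, 0, -0.09, 0.094, -0.115, 0], [0, 0, 0, -0.12, 0.125, -0.115, 0], [0, 0, 0, -0.15, 0.157, -0.115, 0], [0, 0, 0, -0.17, 0.178, -0.115, 0], [0, 0, 0, -0.179, 0.187, -0.115, 0], [0, 0, 0, -0.179, 0.187, -0.115, 0], [0, 0, 0, -0.179, 0.187, -0.115, 0], [0, 0, 0, -0.179, 0.187, -0.115, 0]]])

```text
time: 6.05
ee_pos: [0.6244, -0.1727, 0.1399]
eef_rot: [0.733, 0.68, 0.0, 0.0]
ft_force: [0.1, -0.1, -0.4]
width: 0.0639
grip_force: 15.0
```

```bash
python3 -c "
from h import *
plan(.6245,-.1738,.075,-4.5)
c=shot('side'); s=readout.read_state(); p=s['ee_pos']; print(proj(c,p-[0,0,.02]))
u,v=map(int,proj(c,p-[0,0,.05])); a=c['img'][v-50:v+50,u-65:u+65]; print(u,v)
cv2.imwrite('pics/s2.png',cv2.resize(a,(780,600),interpolation=cv2.INTER_CUBIC)[:,:,::-1])
for q in blobs(c,(3,90,40),(16,255,255),(u-65,v-50,u+65,v+50)): print(cv2.boundingRect(q),cv2.fitEllipse(topts(c,q,p[2]-.0186)))
"
```

```text
t 6.05 pos [ 0.6244 -0.1727  0.1399] psi -4.3 w 0.0639 F [ 0.1 -0.1 -0.4] delta [0.    0.    0.004] [-0.0011  0.0002  0.0649]
(np.float64(282.37801263223463), np.float64(137.7826400240106))
282 148
(270, 132, 25, 13) ((0.6250648498535156, -0.1695137917995453), (0.0646776333451271, 0.08419256657361984), 5.214657783508301)
(234, 98, 12, 12) ((0.7948528528213501, -0.45368021726608276), (0.03247697651386261, 0.1434181034564972), 14.587671279907227)
```

View pics/s2.png

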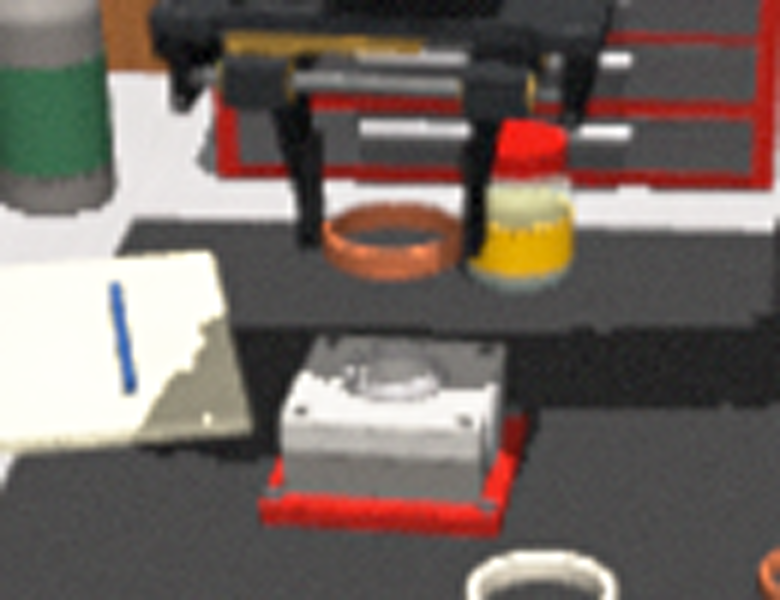

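Crop: the copper ring (393,240) hangs level between the fingers above the collar (393,370). Lower and check before letting go.

>>> step_arm(deltas=[[[0, 0, 0, -0.001, 0, 0.02, 0], [0, 0, 0, -0.001, 0, 0.04, 0], [0, 0, 0, -0.001, 0, 0.05, 0], [0, 0, 0, -0.001, 0, 0.057, 0], [0, 0, 0, -0.001, 0, 0.061, 0], [0, 0, 0, -0.001, 0, 0.0635, 0], [0, 0, 0, -0.001, 0, 0.0635, 0], [0, 0, 0, -0.001, 0, 0.0635, 0]]])

```text
time: 7.1
ee_pos: [0.6248, -0.1748, 0.0764]
eef_rot: [0.733, 0.68, 0.0, 0.0]
ft_force: [-0.2, 0.7, -0.9]
width: 0.064
grip_force: 15.0
```

```bash
python3 -c "
from h import *
plan(.6245,-.1738,.075,-4.5)
c=shot('side'); a=c['img'][110:200,235:352]
cv2.imwrite('pics/s3.png',cv2.resize(a,(780,600),interpolation=cv2.INTER_CUBIC)[:,:,::-1])
"
```

```text
t 7.1 pos [ 0.6248 -0.1748  0.0764] psi -4.4 w 0.064 F [-0.2  0.7 -0.9] delta [0.001 0.    0.003] [ 0.0009 -0.0004  0.0014]
```

View pics/s3.png

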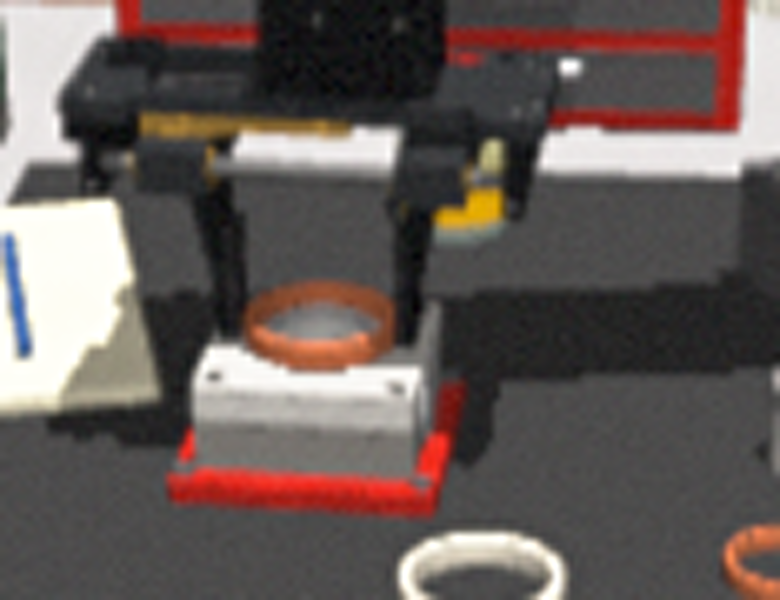

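The ring (320,325) is round the collar with no side force. Release and rise.

>>> step_arm(deltas=[[[0, 0, 0, 0, 0, 0.0014, 0], [0, 0, 0, 0, 0, 0.0014, 30], [0, 0, 0, 0, 0, 0.0014, 60], [0, 0, 0, 0, 0, 0.0014, 100], [0, 0, 0, 0, 0, 0.0014, 100], [0, 0, 0, 0, 0, 0.0014, 100], [0, 0, 0, 0, 0, 0.0014, 100], [0, 0, 0, 0, 0, -0.03, 100], [0, 0, 0, 0, 0, -0.08, 100], [0, 0, 0, 0, 0, -0.12, 100], [0, 0, 0, 0, 0, -0.12, 100]]])

```text
time: 8.52
ee_pos: [0.6263, -0.1748, 0.2]
eef_rot: [0.733, 0.68, 0.002, 0.003]
ft_force: [1.0, 0.3, -0.4]
width: 0.0871
grip_force: 0.0
```

```bash
python3 -c "
from h import *
plan(.4044,-.331,.18,-73.4)
print(readout.read_state()['joint_positions'].round(2))"
```

```text
t 8.53 pos [ 0.6263 -0.1748  0.2   ] psi -4.4 w 0.0871 F [ 1.   0.3 -0.4] delta [ 0.006 -0.003  1.205] [-0.1726 -0.2095  0.0189]
[ 0.62  0.47 -0.57  1.43  0.26  1.31 -0.04]
```

>>> step_arm(deltas=[[[0, 0, 0.1, -0.014, -0.017, 0, 100], [0, 0, 0.25, -0.03, -0.037, 0, 100], [0, 0, 0.4, -0.05, -0.06, 0, 100], [0, 0, 0.55, -0.075, -0.09, 0, 100], [0, 0, 0.7, -0.1, -0.12, 0, 100], [0, 0, 0.85, -0.125, -0.15, 0.005, 100], [0, 0, 1.0, -0.15, -0.18, 0.01, 100], [0.003, -0.002, 1.12, -0.165, -0.2, 0.015, 100], [0.006, -0.003, 1.205, -0.173, -0.21, 0.019, 100], [0.006, -0.003, 1.205, -0.173, -0.21, 0.019, 100], [0.006, -0.003, 1.205, -0.173, -0.21, 0.019, 100], [0.006, -0.003, 1.205, -0.173, -0.21, 0.019, 100]]])

```text
time: 10.02
ee_pos: [0.4027, -0.3307, 0.177]
eef_rot: [0.989, 0.146, -0.003, -0.001]
ft_force: [0.6, -0.7, 0.2]
width: 0.0869
grip_force: 0.0
```

```bash
python3 -c "
from h import *
plan(.4044,-.331,.05,-73.4)
print(readout.read_state()['joint_positions'].round(2))
c=shot('top')
for q in blobs(c,(3,90,60),(16,255,255),(345,140,415,205),10): print('cop',cv2.fitEllipse(topts(c,q,.06)))
a=c['img'][140:210,340:420];b=c['img'][215:305,380:500]; f=lambda i:cv2.resize(i,(400,320),interpolation=cv2.INTER_CUBIC)
d=shot('side')['img'][90:180,300:420]
cv2.imwrite('pics/s4.png',np.hstack([f(a),f(d)])[:,:,::-1])
"
```

```text
t 10.03 pos [ 0.4027 -0.3307  0.177 ] psi -73.3 w 0.0869 F [ 0.6 -0.7  0.2] delta [-0.003  0.005  0.002] [0.0022 0.0012 0.127 ]
[ 0.9   0.18 -0.33  1.8   0.06  1.18 -0.73]
cop ((0.5693979859352112, -0.1645403951406479), (0.0076002744026482105, 0.08207596093416214), 175.4048614501953)
cop ((0.6248199343681335, -0.17438259720802307), (0.05998545140028, 0.06208674982190132), 10.736233711242676)
cop ((0.621986985206604, -0.11923056095838547), (0.00790648628026247, 0.09444458037614822), 86.9241943359375)
```

View pics/s4.png

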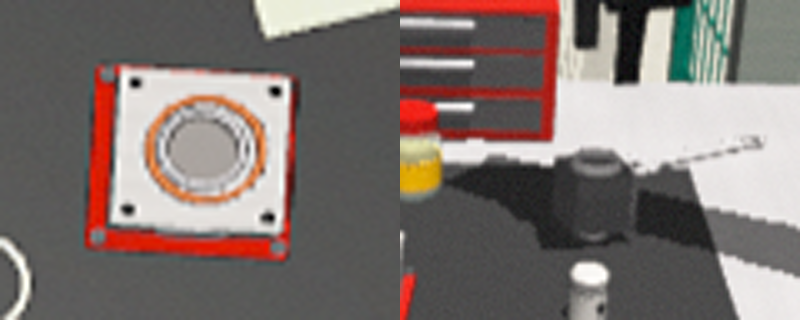

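Left: copper ring (205,150) lies concentric on the collar. Right: the fingers are above the barrel (595,200). Descend and grip.

>>> step_arm(deltas=[[[-0.003, 0.005, 0, 0.002, 0.001, 0.03, 100], [-0.003, 0.005, 0, 0.002, 0.001, 0.07, 100], [-0.003, 0.005, 0, 0.002, 0.001, 0.1, 100], [-0.003, 0.005, 0, 0.002, 0.001, 0.12, 100], [-0.003, 0.005, 0, 0.002, 0.001, 0.127, 100], [-0.003, 0.005, 0, 0.002, 0.001, 0.127, 100], [-0.003, 0.005, 0, 0.002, 0.001, 0.127, 100], [-0.003, 0.005, 0, 0.002, 0.001, 0.127, 0], [-0.003, 0.005, 0, 0.002, 0.001, 0.127, 0], [-0.003, 0.005, 0, 0.002, 0.001, 0.127, 0], [-0.003, 0.005, 0, 0.002, 0.001, 0.127, 0], [-0.003, 0.005, 0, 0.002, 0.001, 0.127, 0], [-0.003, 0.005, 0, 0.002, 0.001, 0.127, 0], [-0.003, 0.005, 0, 0.002, 0.001, 0.127, 0]]], squeeze=35)

```text
time: 11.88
ee_pos: [0.4035, -0.3316, 0.0502]
eef_rot: [0.99, 0.144, -0.0, 0.0]
ft_force: [-0.1, -1.3, 2.2]
width: 0.0598
grip_force: 34.7
```

```bash
python3 -c "
from h import *
plan(.4044,-.331,.18,-73.4)
plan(.6248,-.1744,.16,-4.3)"
```

```text
t 11.88 pos [ 0.4035 -0.3316  0.0502] psi -73.4 w 0.0598 F [-0.1 -1.3  2.2] delta [ 0.  0. -0.] [ 0.001  -0.0003 -0.1298]
t 11.88 pos [ 0.4035 -0.3316  0.0502] psi -73.4 w 0.0598 F [-0.1 -1.3  2.2] delta [ 0.000e+00  1.000e-03 -1.206e+00] [ 0.2569 -0.0874 -0.11  ]
```

>>> step_arm(deltas=[[[0, 0, 0, 0, 0, -0.02, 0], [0, 0, 0, 0, 0, -0.05, 0], [0, 0, 0, 0, 0, -0.08, 0], [0, 0, 0, 0, 0, -0.11, 0], [0, 0, -0.1, 0.02, -0.007, -0.11, 0], [0, 0, -0.22, 0.045, -0.015, -0.11, 0], [0, 0, -0.34, 0.07, -0.024, -0.11, 0], [0, 0, -0.46, 0.1, -0.034, -0.11, 0], [0, 0, -0.58, 0.13, -0.044, -0.11, 0], [0, 0, -0.7, 0.16, -0.054, -0.11, 0], [0, 0, -0.82, 0.19, -0.065, -0.11, 0], [0, 0, -0.94, 0.22, -0.075, -0.11, 0], [0, 0, -1.05, 0.24, -0.082, -0.11, 0], [0, 0, -1.15, 0.252, -0.086, -0.11, 0], [0, 0, -1.206, 0.257, -0.087, -0.11, 0], [0, 0, -1.206, 0.257, -0.087, -0.11, 0], [0, 0, -1.206, 0.257, -0.087, -0.11, 0], [0, 0, -1.206, 0.257, -0.087, -0.11, 0], [0, 0, -1.206, 0.257, -0.087, -0.11, 0]]])

```text
time: 14.25
ee_pos: [0.6248, -0.1749, 0.16]
eef_rot: [0.733, 0.68, -0.0, -0.0]
ft_force: [-0.4, 0.9, -5.0]
width: 0.0593
grip_force: 34.7
```

```bash
python3 -c "
from h import *
plan(.6248,-.1744,.098,-4.3)
c=shot('side'); a=c['img'][80:200,205:361]
cv2.imwrite('pics/s5.png',cv2.resize(a,(780,600),interpolation=cv2.INTER_CUBIC)[:,:,::-1])
"
```

```text
t 14.25 pos [ 0.6248 -0.1749  0.16  ] psi -4.3 w 0.0593 F [-0.4  0.9 -5. ] delta [-0.     0.    -0.001] [ 0.0005 -0.      0.062 ]
```

View pics/s5.png

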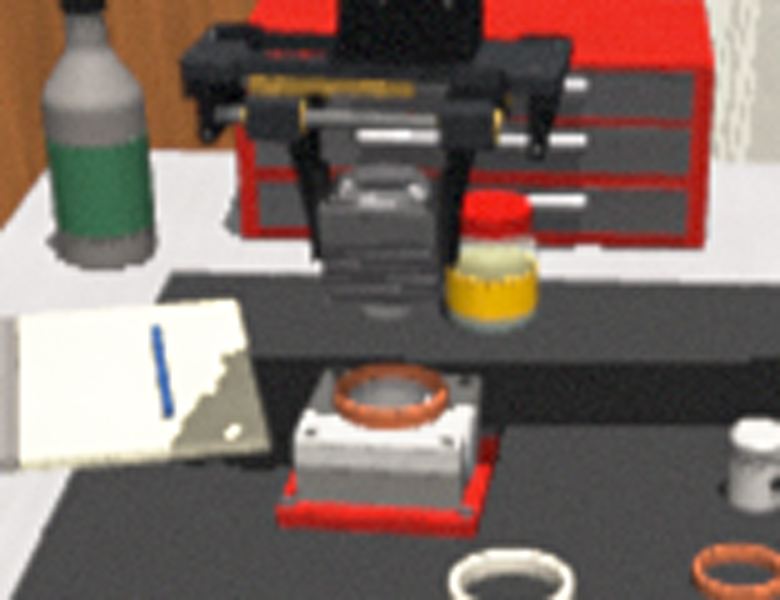

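Crop: barrel spigot (385,310) hangs above the ring and collar (390,390), upright. Lower with a force check.

>>> step_arm(deltas=[[[0, 0, 0, 0, 0, 0.015, 0], [0, 0, 0, 0, 0, 0.03, 0], [0, 0, 0, 0, 0, 0.04, 0], [0, 0, 0, 0, 0, 0.046, 0], [0, 0, 0, 0, 0, 0.05, 0], [0, 0, 0, 0, 0, 0.053, 0], [0, 0, 0, 0, 0, 0.055, 0], [0, 0, 0, 0, 0, 0.055, 0]]])

```text
time: 15.3
ee_pos: [0.625, -0.1747, 0.105]
eef_rot: [0.733, 0.68, -0.0, -0.0]
ft_force: [0.1, -0.8, -4.0]
width: 0.0595
grip_force: 34.7
```

```bash
python3 -c "
from h import *
plan(.6248,-.1749,.0985,-4.3);print(readout.read_state()['torque'])"
```

```text
t 15.3 pos [ 0.625  -0.1747  0.105 ] psi -4.3 w 0.0595 F [ 0.1 -0.8 -4. ] delta [-0.  0.  0.] [-0.0002 -0.0001  0.0065]
[-0.05618451 -0.13993373  0.01309945]
```

In the bore by 3 mm with no contact load. On down to the seat.

>>> step_arm(deltas=[[[0, 0, 0, 0, 0, 0.002, 0], [0, 0, 0, 0, 0, 0.004, 0], [0, 0, 0, 0, 0, 0.005, 0], [0, 0, 0, 0, 0, 0.006, 0], [0, 0, 0, 0, 0, 0.0065, 0], [0, 0, 0, 0, 0, 0.0065, 0], [0, 0, 0, 0, 0, 0.0065, 0]]])

```text
time: 16.18
ee_pos: [0.6249, -0.1746, 0.0992]
eef_rot: [0.733, 0.68, -0.0, 0.0]
ft_force: [-5.2, 1.1, 5.9]
width: 0.0599
grip_force: 34.7
```

Seated (foot at 49 mm, load taken up). Release.

>>> step_arm(deltas=[[[0, 0, 0, 0, 0, 0, 60], [0, 0, 0, 0, 0, 0, 80], [0, 0, 0, 0, 0, 0, 100], [0, 0, 0, 0, 0, 0, 100], [0, 0, 0, 0, 0, 0, 100], [0, 0, 0, 0, 0, 0, 100], [0, 0, 0, 0, 0, -0.03, 100], [0, 0, 0, 0, 0, -0.08, 100], [0, 0, 0, 0, 0, -0.12, 100], [0, 0, 0, 0, 0, -0.12, 100]]])

```text
time: 17.42
ee_pos: [0.6266, -0.1747, 0.2223]
eef_rot: [0.733, 0.68, 0.001, 0.002]
ft_force: [0.9, -0.1, 0.1]
width: 0.0868
grip_force: 0.0
```

```bash
python3 -c "
from h import *
plan(.377,.3485,.22,43);print(readout.read_state()['joint_positions'].round(2))"
```

```text
t 17.43 pos [ 0.6266 -0.1747  0.2223] psi -4.3 w 0.0868 F [ 0.9 -0.1  0.1] delta [ 0.005  0.004 -0.826] [ 0.503  -0.2882  0.    ]
[ 0.63  0.46 -0.59  1.4   0.26  1.36 -0.04]
```

>>> step_arm(deltas=[[[0, 0, -0.04, 0.025, -0.014, 0, 100], [0, 0, -0.1, 0.065, -0.037, 0, 100], [0, 0, -0.18, 0.11, -0.063, 0, 100], [0, 0, -0.26, 0.155, -0.089, 0, 100], [0, 0, -0.34, 0.2, -0.115, 0, 100], [0, 0, -0.42, 0.25, -0.143, 0, 100], [0, 0, -0.5, 0.3, -0.172, 0, 100], [0, 0, -0.58, 0.35, -0.2, 0, 100], [0, 0, -0.66, 0.4, -0.229, 0, 100], [0, 0, -0.74, 0.45, -0.258, 0, 100], [0.005, 0.004, -0.8, 0.485, -0.278, 0, 100], [0.005, 0.004, -0.826, 0.503, -0.288, 0, 100], [0.005, 0.004, -0.826, 0.503, -0.288, 0, 100], [0.005, 0.004, -0.826, 0.503, -0.288, 0.05, 100], [0.005, 0.004, -0.826, 0.503, -0.288, 0.1, 100], [0.005, 0.004, -0.826, 0.503, -0.288, 0.12, 100], [0.005, 0.004, -0.826, 0.503, -0.288, 0.12, 100], [0.005, 0.004, -0.826, 0.503, -0.288, 0.12, 100]]])

```text
time: 19.68
ee_pos: [0.3763, 0.3491, 0.1001]
eef_rot: [0.399, 0.917, 0.001, -0.003]
ft_force: [0.2, 0.0, 0.3]
width: 0.087
grip_force: 0.0
```

```bash
python3 -c "
from h import *
plan(.3775,.3485,.025,43)
t=shot('top'); d=shot('side')
f=lambda i:cv2.resize(i,(390,300),interpolation=cv2.INTER_CUBIC)
cv2.imwrite('pics/s6.png',np.vstack([np.hstack([f(t['img'][140:210,340:420]),f(d['img'][110:200,235:352])]),np.hstack([f(t['img'][215:305,130:247]),f(d['img'][240:360,325:481])])])[:,:,::-1])
m=cv2.inRange(t['img'],(0,0,0),(255,255,255))
"
```

```text
t 19.68 pos [0.3763 0.3491 0.1001] psi 43.0 w 0.087 F [0.2 0.  0.3] delta [-0.001 -0.006  0.   ] [-0.0017  0.0005  0.0751]
```

View pics/s6.png

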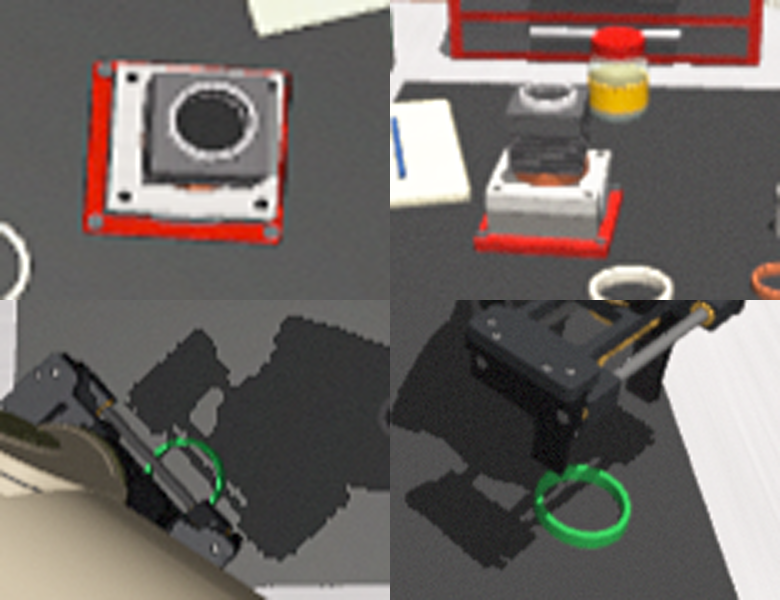

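Barrel sits square on the ring (212,125 crop), green ring (583,505 crop) lies below the fingers. Descend and grip.

>>> step_arm(deltas=[[[0, -0.006, 0, -0.0017, 0, 0.03, 100], [0, -0.006, 0, -0.0017, 0, 0.055, 100], [0, -0.006, 0, -0.0017, 0, 0.07, 100], [0, -0.006, 0, -0.0017, 0, 0.075, 100], [0, -0.006, 0, -0.0017, 0, 0.075, 100], [0, -0.006, 0, -0.0017, 0, 0.075, 100], [0, -0.006, 0, -0.0017, 0, 0.075, 0], [0, -0.006, 0, -0.0017, 0, 0.075, 0], [0, -0.006, 0, -0.0017, 0, 0.075, 0], [0, -0.006, 0, -0.0017, 0, 0.075, 0], [0, -0.006, 0, -0.0017, 0, 0.075, 0], [0, -0.006, 0, -0.0017, 0, 0.075, 0], [0, -0.006, 0, -0.0017, 0, 0.075, 0], [0, -0.006, 0, -0.0017, 0, 0.075, 0]]], squeeze=15)

```text
time: 21.52
ee_pos: [0.3762, 0.3474, 0.0235]
eef_rot: [0.399, 0.917, -0.002, -0.0]
ft_force: [0.1, 0.2, 3.9]
width: 0.0624
grip_force: 15.0
```

```bash
python3 -c "
from h import *
c=shot('top'); print(onz(c,383.5,168.2,.122))
plan(.6248,-.1746,.215,-4.3)"
```

```text
[ 0.62379164 -0.17341767  0.122     ]
t 21.57 pos [0.3762 0.3475 0.0235] psi 43.0 w 0.062 F [-0.2 -1.3  3.9] delta [-0.003  0.002  0.826] [-0.5513 -0.1751 -0.1907]
```

Width reads 62 instead of 64 mm; lift a little and look.

>>> step_arm(deltas=[[[0, 0, 0, 0, 0, -0.02, 0], [0, 0, 0, 0, 0, -0.05, 0], [0, 0, 0, 0, 0, -0.1, 0], [0, 0, 0, 0, 0, -0.15, 0], [0, 0, 0, 0, 0, -0.19, 0], [0, 0, 0, 0, 0, -0.19, 0], [0, 0, 0, 0, 0, -0.19, 0]]])

```text
time: 22.45
ee_pos: [0.3763, 0.3476, 0.2134]
eef_rot: [0.398, 0.917, -0.002, -0.0]
ft_force: [0.9, 0.4, -1.1]
width: 0.0624
grip_force: 15.0
```

```bash
python3 -c "
from h import *
plan(.6248,-.1746,.215,-4.3)
d=shot('side'); p=readout.read_state()['ee_pos']; u,v=map(int,proj(d,p)); print(proj(d,p-[0,0,.0175]),u,v)
u=min(max(u,80),560);v=min(max(v,60),340)
for q in blobs(d,(50,80,40),(85,255,255),(u-80,v-60,u+80,v+60)): print(cv2.boundingRect(q),cv2.fitEllipse(topts(d,q,p[2]-.0175)))
cv2.imwrite('pics/s7.png',cv2.resize(d['img'][v-60:v+60,u-80:u+80],(800,600),interpolation=cv2.INTER_CUBIC)[:,:,::-1])
"
```

```text
t 22.45 pos [0.3763 0.3476 0.2134] psi 43.0 w 0.0624 F [ 0.9  0.4 -1.1] delta [-0.003  0.002  0.826] [-0.5513 -0.1747 -0.0006]
(np.float64(418.00279947645), np.float64(229.99898080548584)) 419 220
(410, 215, 32, 32) ((0.3683185279369354, 0.34886470437049866), (0.043883517384529114, 0.07605250924825668), 159.41224670410156)
```

View pics/s7.png

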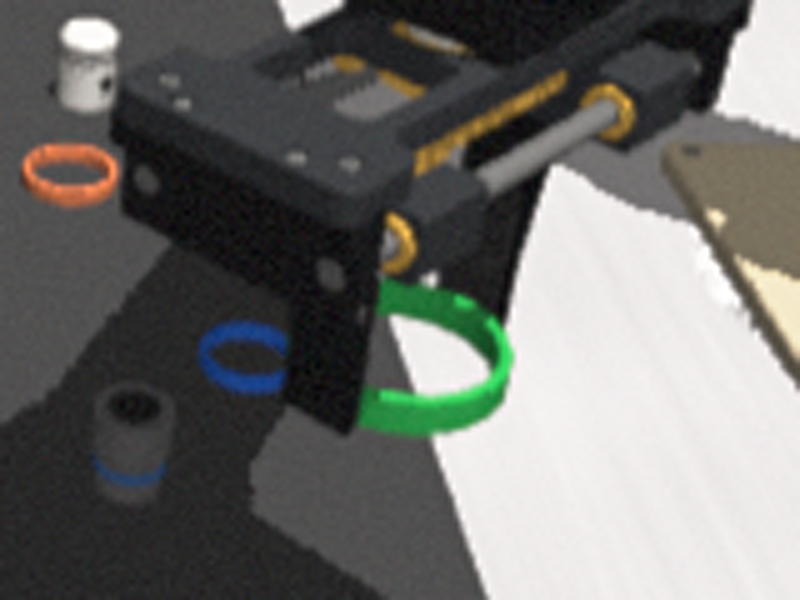

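```bash
python3 -c "
from h import *
d=shot('side'); s=readout.read_state(); p=s['ee_pos']; q=R.from_quat(s['eef_rot'])
th=np.linspace(0,6.283,180)
for o in (-.012,-.006,0,.006,.012):
    P=[]
    for zz in(.0115,.0235):
        for t in th: P.append(proj(d,p+q.apply([o+.032*np.cos(t),.032*np.sin(t),zz])))
    P=np.array(P); print(o,'right',P[:,0].max().round(1),'bottom',P[:,1].max().round(1),'top',P[:,1].min().round(1))
b=blobs(d,(50,80,40),(85,255,255),(339,160,499,280))[0]; print(cv2.boundingRect(b)); print(cv2.boundingRect(b)[0]+cv2.boundingRect(b)[2],cv2.boundingRect(b)[1]+cv2.boundingRect(b)[3])
"
```

```text
-0.012 right 434.2 bottom 243.0 top 211.3
-0.006 right 437.8 bottom 245.0 top 212.9
0 right 441.4 bottom 247.0 top 214.6
0.006 right 445.0 bottom 249.0 top 216.2
0.012 right 448.7 bottom 251.1 top 217.9
(410, 216, 32, 32)
442 248
```

Ring extents (right 442, bottom 248) match a ring centred in the grip within ~1 mm. Carry it over.

>>> step_arm(deltas=[[[0, 0, 0.05, -0.03, -0.01, 0, 0], [0, 0, 0.12, -0.08, -0.025, 0, 0], [0, 0, 0.2, -0.13, -0.041, 0, 0], [0, 0, 0.28, -0.18, -0.057, 0, 0], [0, 0, 0.35, -0.23, -0.073, 0, 0], [0, 0, 0.43, -0.28, -0.089, 0, 0], [0, 0, 0.5, -0.33, -0.105, 0, 0], [0, 0, 0.58, -0.38, -0.12, 0, 0], [0, 0, 0.66, -0.43, -0.136, 0, 0], [0, 0, 0.74, -0.48, -0.152, 0, 0], [0, 0, 0.8, -0.52, -0.165, 0, 0], [-0.003, 0.002, 0.826, -0.54, -0.172, 0, 0], [-0.003, 0.002, 0.826, -0.551, -0.175, 0, 0], [-0.003, 0.002, 0.826, -0.551, -0.175, 0, 0], [-0.003, 0.002, 0.826, -0.551, -0.175, 0, 0], [-0.003, 0.002, 0.826, -0.551, -0.175, 0, 0]]])

```text
time: 24.55
ee_pos: [0.6245, -0.1731, 0.2145]
eef_rot: [0.733, 0.681, 0.0, -0.0]
ft_force: [0.0, -0.1, -0.5]
width: 0.0624
grip_force: 15.0
```

```bash
python3 -c "
from h import *
plan(.6247,-.1743,.1405,-4.3)"
```

```text
t 24.55 pos [ 0.6245 -0.1731  0.2145] psi -4.2 w 0.0624 F [ 0.  -0.1 -0.5] delta [ 0.    -0.     0.002] [-0.0012  0.0002  0.074 ]
```

>>> step_arm(deltas=[[[0, 0, 0, -0.001, 0, 0.02, 0], [0, 0, 0, -0.001, 0, 0.04, 0], [0, 0, 0, -0.001, 0, 0.055, 0], [0, 0, 0, -0.001, 0, 0.064, 0], [0, 0, 0, -0.001, 0, 0.07, 0], [0, 0, 0, -0.001, 0, 0.074, 0], [0, 0, 0, -0.001, 0, 0.074, 0], [0, 0, 0, -0.001, 0, 0.074, 0]]])

```text
time: 25.55
ee_pos: [0.6248, -0.1753, 0.1406]
eef_rot: [0.733, 0.68, 0.0, 0.0]
ft_force: [0.1, 0.6, -0.3]
width: 0.062
grip_force: 15.0
```

```bash
python3 -c "
from h import *
plan(.6247,-.1743,.138,-4.3)
c=shot('side'); a=c['img'][80:200,205:361]
cv2.imwrite('pics/s8.png',cv2.resize(a,(780,600),interpolation=cv2.INTER_CUBIC)[:,:,::-1])
"
```

```text
t 25.55 pos [ 0.6248 -0.1753  0.1406] psi -4.3 w 0.062 F [ 0.1  0.6 -0.3] delta [ 0.001 -0.     0.   ] [ 0.001  -0.0001  0.0026]
```

View pics/s8.png

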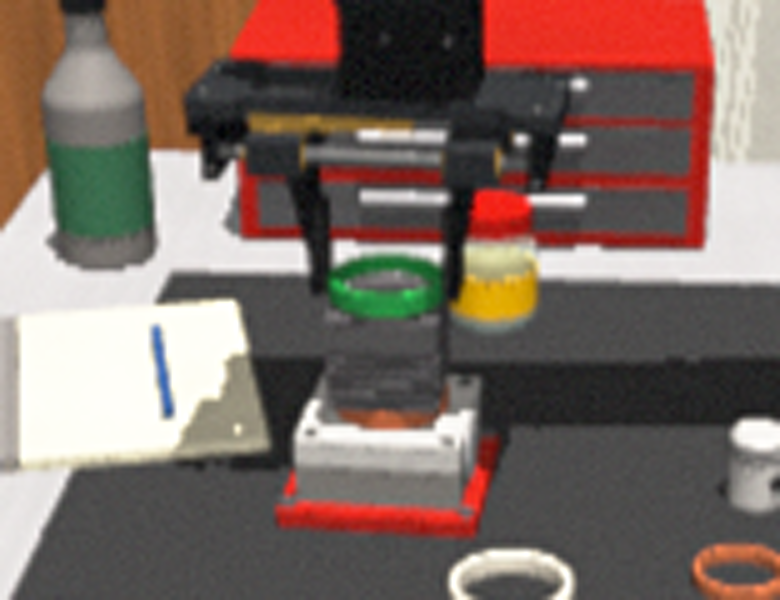

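The green ring (387,285) is round the barrel collar with no load. Lower the last 2.5 mm, release, rise.

>>> step_arm(deltas=[[[0, 0, 0, 0.001, 0, 0.0015, 0], [0, 0, 0, 0.001, 0, 0.0025, 0], [0, 0, 0, 0.001, 0, 0.0025, 0], [0, 0, 0, 0.001, 0, 0.0025, 80], [0, 0, 0, 0.001, 0, 0.0025, 100], [0, 0, 0, 0.001, 0, 0.0025, 100], [0, 0, 0, 0.001, 0, 0.0025, 100], [0, 0, 0, 0.001, 0, 0.0025, 100], [0, 0, 0, 0.001, 0, -0.03, 100], [0, 0, 0, 0.001, 0, -0.07, 100], [0, 0, 0, 0.001, 0, -0.1, 100], [0, 0, 0, 0.001, 0, -0.1, 100]]])

```text
time: 27.1
ee_pos: [0.6258, -0.1743, 0.243]
eef_rot: [0.733, 0.68, 0.001, 0.002]
ft_force: [0.1, -0.1, -0.0]
width: 0.0871
grip_force: 0.0
```

```bash
python3 -c "
from h import *
plan(.6355,.173,.14,0)"
```

```text
t 27.1 pos [ 0.6258 -0.1743  0.243 ] psi -4.3 w 0.0871 F [ 0.1 -0.1 -0. ] delta [ 0.004  0.001 -0.075] [ 0.3471 -0.0168  0.1027]
```

>>> step_arm(deltas=[[[0, 0, -0.01, 0.03, -0.0015, 0, 100], [0, 0, -0.02, 0.08, -0.004, 0, 100], [0, 0, -0.03, 0.13, -0.0065, 0, 100], [0, 0, -0.04, 0.18, -0.009, 0, 100], [0, 0, -0.05, 0.23, -0.0115, 0, 100], [0, 0, -0.06, 0.28, -0.014, 0.03, 100], [0, 0, -0.06, 0.32, -0.016, 0.06, 100], [0.004, 0.001, -0.06, 0.347, -0.017, 0.09, 100], [0.004, 0.001, -0.06, 0.347, -0.017, 0.103, 100], [0.004, 0.001, -0.06, 0.347, -0.017, 0.103, 100], [0.004, 0.001, -0.06, 0.347, -0.017, 0.103, 100], [0.004, 0.001, -0.06, 0.347, -0.017, 0.103, 100]]])

```text
time: 28.6
ee_pos: [0.6343, 0.1722, 0.1384]
eef_rot: [0.713, 0.701, -0.0, -0.001]
ft_force: [-0.7, 0.3, -0.3]
width: 0.0872
grip_force: 0.0
```

```bash
python3 -c "
from h import *
plan(.6355,.173,.039,-1)
t=shot('top'); d=shot('side')
for q in blobs(t,(50,80,40),(85,255,255),(345,130,420,205)): print('gr',cv2.fitEllipse(topts(t,q,.122)),cv2.boundingRect(q))
f=lambda i:cv2.resize(i,(390,300),interpolation=cv2.INTER_CUBIC)
cv2.imwrite('pics/s9.png',np.hstack([f(t['img'][140:210,340:420]),f(d['img'][160:280,190:346])])[:,:,::-1])
"
```

```text
t 28.6 pos [0.6343 0.1722 0.1384] psi -0.9 w 0.0872 F [-0.7  0.3 -0.3] delta [-0.002 -0.001  0.001] [0.0006 0.0014 0.0994]
gr ((0.6250346899032593, -0.1731901466846466), (0.06212424486875534, 0.06406179070472717), 66.28349304199219) (371, 155, 26, 27)
```

View pics/s9.png

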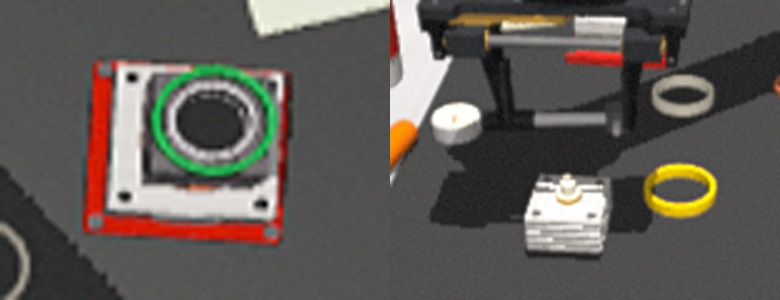

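Left: green ring (213,120) concentric on the barrel's collar. Right: fingers straddle the head (567,215). Descend and grip.

>>> step_arm(deltas=[[[-0.002, -0.001, 0, 0.001, 0.001, 0.03, 100], [-0.002, -0.001, 0, 0.001, 0.001, 0.06, 100], [-0.002, -0.001, 0, 0.001, 0.001, 0.085, 100], [-0.002, -0.001, 0, 0.001, 0.001, 0.095, 100], [-0.002, -0.001, 0, 0.001, 0.001, 0.1, 100], [-0.002, -0.001, 0, 0.001, 0.001, 0.1, 100], [-0.002, -0.001, 0, 0.001, 0.001, 0.1, 100], [-0.002, -0.001, 0, 0.001, 0.001, 0.1, 0], [-0.002, -0.001, 0, 0.001, 0.001, 0.1, 0], [-0.002, -0.001, 0, 0.001, 0.001, 0.1, 0], [-0.002, -0.001, 0, 0.001, 0.001, 0.1, 0], [-0.002, -0.001, 0, 0.001, 0.001, 0.1, 0], [-0.002, -0.001, 0, 0.001, 0.001, 0.1, 0], [-0.002, -0.001, 0, 0.001, 0.001, 0.1, 0]]], squeeze=30)

```text
time: 30.45
ee_pos: [0.6346, 0.1742, 0.0375]
eef_rot: [0.712, 0.702, -0.0, -0.001]
ft_force: [2.4, 0.2, 1.3]
width: 0.0597
grip_force: 30.0
```

```bash
python3 -c "
from h import *
plan(.6249,-.1743,.21,-4.3)"
```

```text
t 30.45 pos [0.6346 0.1742 0.0375] psi -0.9 w 0.0597 F [2.4 0.2 1.3] delta [-0.001 -0.001  0.06 ] [-0.3485 -0.0047 -0.1727]
```

>>> step_arm(deltas=[[[0, 0, 0, 0, 0, -0.02, 0], [0, 0, 0, 0, 0, -0.06, 0], [0, 0, 0, 0, 0, -0.11, 0], [0, 0, 0, 0, 0, -0.15, 0], [0, 0, 0, -0.01, 0, -0.173, 0], [0, 0, 0.01, -0.04, -0.001, -0.173, 0], [0, 0, 0.02, -0.08, -0.001, -0.173, 0], [0, 0, 0.02, -0.12, -0.002, -0.173, 0], [0, 0, 0.03, -0.165, -0.002, -0.173, 0], [0, 0, 0.04, -0.21, -0.003, -0.173, 0], [0, 0, 0.05, -0.255, -0.004, -0.173, 0], [0, 0, 0.06, -0.295, -0.004, -0.173, 0], [0, 0, 0.06, -0.325, -0.005, -0.173, 0], [0, 0, 0.06, -0.34, -0.005, -0.173, 0], [0, 0, 0.06, -0.3475, -0.005, -0.173, 0], [0, 0, 0.06, -0.3475, -0.005, -0.173, 0], [0, 0, 0.06, -0.3475, -0.005, -0.173, 0], [0, 0, 0.06, -0.3475, -0.005, -0.173, 0]]])

```text
time: 32.7
ee_pos: [0.6246, -0.1722, 0.2103]
eef_rot: [0.733, 0.681, -0.001, -0.001]
ft_force: [0.1, -0.1, -3.3]
width: 0.0594
grip_force: 30.0
```

```bash
python3 -c "
from h import *
plan(.6249,-.1735,.159,-4.3)
c=shot('side'); a=c['img'][60:180,205:361]
cv2.imwrite('pics/s10.png',cv2.resize(a,(780,600),interpolation=cv2.INTER_CUBIC)[:,:,::-1])
print(proj(c,[.6249,-.1735,.1725]))
"
```

```text
t 32.7 pos [ 0.6246 -0.1722  0.2103] psi -4.2 w 0.0594 F [ 0.1 -0.1 -3.3] delta [-0.002 -0.001  0.002] [-0.0013  0.0005  0.0513]
(np.float64(281.67005078138345), np.float64(118.94823741306305))
```

View pics/s10.png

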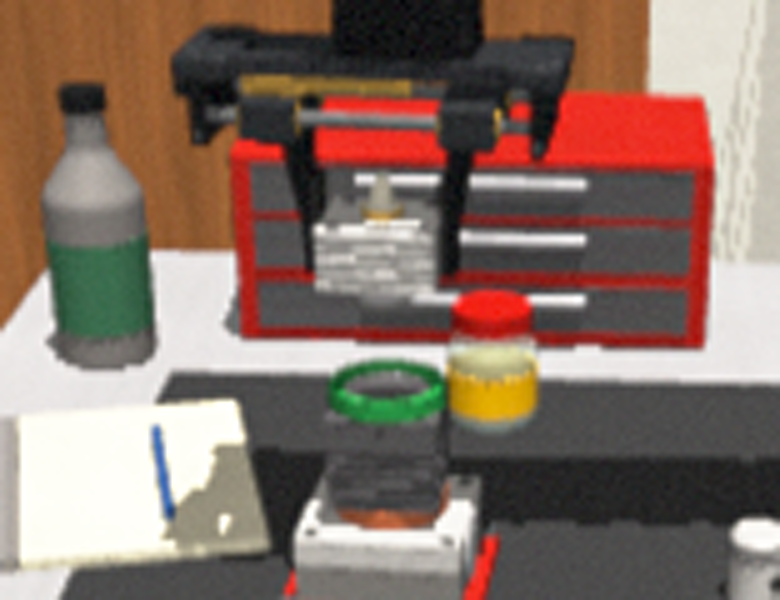

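Head (378,250) hangs upright, plug up, over the green ring (388,390). Lower to just inside the bore.

>>> step_arm(deltas=[[[-0.002, -0.001, 0, -0.001, 0.0005, 0.015, 0], [-0.002, -0.001, 0, -0.001, 0.0005, 0.03, 0], [-0.002, -0.001, 0, -0.001, 0.0005, 0.04, 0], [-0.002, -0.001, 0, -0.001, 0.0005, 0.046, 0], [-0.002, -0.001, 0, -0.001, 0.0005, 0.05, 0], [-0.002, -0.001, 0, -0.001, 0.0005, 0.052, 0], [-0.002, -0.001, 0, -0.001, 0.0005, 0.054, 0], [-0.002, -0.001, 0, -0.001, 0.0005, 0.054, 0]]])

```text
time: 33.75
ee_pos: [0.6248, -0.1743, 0.1562]
eef_rot: [0.733, 0.68, -0.0, 0.0]
ft_force: [0.0, -0.5, -2.9]
width: 0.0597
grip_force: 30.0
```

```bash
python3 -c "
from h import *
plan(.6249,-.1735,.1500,-4.3)"
```

```text
t 33.75 pos [ 0.6248 -0.1743  0.1562] psi -4.3 w 0.0597 F [ 0.  -0.5 -2.9] delta [0.    0.001 0.   ] [0.0008 0.0001 0.0062]
```

>>> step_arm(deltas=[[[0, 0, 0, 0.0008, 0, 0.002, 0], [0, 0, 0, 0.0008, 0, 0.0035, 0], [0, 0, 0, 0.0008, 0, 0.0045, 0], [0, 0, 0, 0.0008, 0, 0.0055, 0], [0, 0, 0, 0.0008, 0, 0.006, 0], [0, 0, 0, 0.0008, 0, 0.006, 0], [0, 0, 0, 0.0008, 0, 0.006, 0]]])

```text
time: 34.62
ee_pos: [0.6248, -0.1736, 0.1506]
eef_rot: [0.733, 0.68, -0.0, 0.0]
ft_force: [-3.6, 0.8, 3.7]
width: 0.0599
grip_force: 30.0
```

Seated: foot at about 113 mm, with the load taken up. Release and rise clear.

>>> step_arm(deltas=[[[0, 0, 0, 0, 0, 0, 60], [0, 0, 0, 0, 0, 0, 80], [0, 0, 0, 0, 0, 0, 100], [0, 0, 0, 0, 0, 0, 100], [0, 0, 0, 0, 0, 0, 100], [0, 0, 0, 0, 0, 0, 100], [0, 0, 0, 0, 0, -0.03, 100], [0, 0, 0, 0, 0, -0.07, 100], [0, 0, 0, 0, 0, -0.12, 100], [0, 0, 0, 0, 0, -0.12, 100], [0, 0, 0, 0.08, -0.04, -0.12, 100], [0, 0, 0, 0.15, -0.08, -0.12, 100], [0, 0, 0, 0.2, -0.1, -0.12, 100], [0, 0, 0, 0.2, -0.1, -0.12, 100], [0, 0, 0, 0.2, -0.1, -0.12, 100]]])

```text
time: 36.5
ee_pos: [0.5389, 0.0367, 0.2699]
eef_rot: [0.731, 0.682, -0.0, 0.0]
ft_force: [0.3, 0.4, -0.0]
width: 0.087
grip_force: 0.0
```

```bash
python3 -c "
from h import *
t=shot('top'); d=shot('side')
f=lambda i:cv2.resize(i,(390,300),interpolation=cv2.INTER_CUBIC)
cv2.imwrite('pics/s11.png',np.hstack([f(t['img'][140:210,340:420]),f(d['img'][100:200,225:355])])[:,:,::-1])
"
```

```text
(no output)
```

View pics/s11.png

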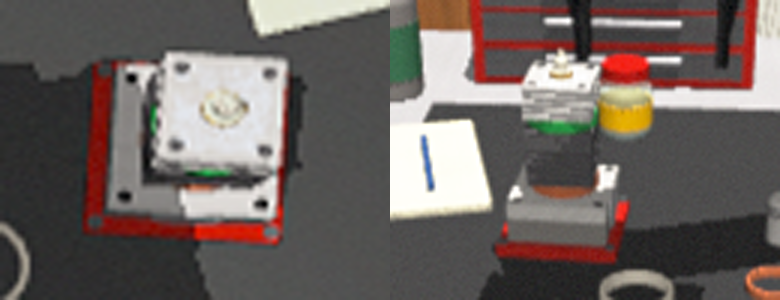

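The stack stands complete: head (225,110) is square with the block, plug up, with no gap above the green ring (560,128), and the robot is clear. Handing in.

```bash
python3 -c "
from bench import r
print(r.close_job())"
```

```text
the job is handed in; nothing more can be done
None
```

The job is handed in, but the hand-in returned no verdict: the copper ring, barrel, green ring and head are stacked on the stand in that order, and in the last pictures they looked seated and square with the plug up, at about 37 s of the 120 s.

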